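# Throw the paddle-lever isolator of the pulse tester

### The arm

A 6-joint arm with a two-finger parallel gripper is mounted at the origin on a cart in front of the work surface, level with it; the furniture and walls round the work are solid. World frame = base frame: x ahead of the robot, y to its left, z up, the work surface at z = 0. Lengths are in m, angles in rad, forces in N, time in s.
With the tool pointing down it reaches from about 0.375 to 0.9 m from the base axis. Payload 3.1 kg.
Tool frame: the origin (TCP) lies between the finger pads; the fingertips stand 22 mm ahead of it and the grasp point (between the pads) lies 3 mm ahead of it; z points along the fingers, y is the direction in which the jaws open and shut (so a half turn about z gives the same grasp; the last joint's range is limited). The gripper opens to 87 mm and grips with 3 to 60 N. Pads are 19 mm wide; open, the fingers measure 117 mm over their backs; the gripper's body (75 mm by 190 mm) begins 51 mm behind the grasp point.
Start: joints at [1.113, 0.527, 1.433, -0, 1.181, -0.178], TCP at [0.173, 0.601, 0.245] pointing down, gripper open.
Joint ranges: [-3.08, 3.08], [-0.75, 2.2], [0.22, 2.44], [-1.43, 4.57], [0, 2.65], [-2.85, 2.85]. Speed limits (rad/s): [2.79, 2.79, 3.14, 3.14, 3.14, 3.14].

### API

Orientations are given as a unit quaternion [x, y, z, w].
In Python, from rig import get_obs, camera, get_calibration, hand_in, search_frame gives the robot as it stands.
- The arm moves only by the shell command python3 -m jog 'ROWS' [FORCE]. ROWS is JSON, a list of rows, each an object with "grip": the closure in counts, from 0 (fully open) to 255 (shut); "travel": the shift along the world's x, y, z in cm, a list of three; "twist": the turn about the world's z in degrees. A call has 1 to 8 rows; each row shifts and turns the commanded pose from where the row before left it; what a row does not reach is not made up. A row lasts 1/10 s, in which the tool goes at most 50 mm and 8.59 degrees, less where a joint would pass 70% of its speed; a pose out of reach is approached as far as the arm can. A call is refused whole if a number of a shift passes 5 or a number of a turn 8.59, either way. A call with a gripper value outside its range is refused whole. The fingers move at their own pace and stop on an object; FORCE is the grip in N (left out, the last holds). Time passes only in rows, so rows that do not move let the fingers close. It gives the time, the measured TCP pose, the force and the opening at its end, in the units of the state.
- get_obs(): the state, without advancing time (a new reading comes with each control period).
- camera(name): name is "scene" or "top" or "wrist"; returns the picture (420x560x3 uint8, red, green, blue); there is no depth.
- get_calibration(name): a dict with "fx", "fy", "cx", "cy" (pixels), "k1" (the pictures are not rectified: a ray, as slopes to the right and down, at radius r is drawn at 1 + k1 r^2 times it, then the intrinsics apply), "R" (3x3) and "t" (3): a world point X has camera coordinates R X + t; the wrist camera has in their place "T_tool_cam" (4x4, takes a point from camera to tool coordinates, whose origin is the TCP and whose axes are the flange's). Camera axes: x right, y down, z forward; pixel columns grow to the right and rows downward; lengths in m; the calibration is good to about 2 mm. A picture is of the moment at which its call begins: read the wrist's pose just before it. get_calibration takes no time and is no camera call.
- hand_in(): hands the job in, once; it reports no verdict.
Trained networks look in the newest picture that a camera, given by its name, has taken for a name from the list of things; names that differ only in an ending like _2 or _b are one class to them, and where a whole thing is asked for, a point or a joint stands for the part that bears it (a point fixed in the world has none). Each returns a list of dicts, best first, with "p" (0 to 1); they miss things now and then, are a little off and sometimes report something else, mostly with a low value. They report only what shows in the picture. A call takes as long as a camera call.
- search_frame(target, camera): "at" ([x, y, z] in m, in world coordinates, good to about 4 mm: the middle of the surface that is visible of it).
The state is a dict: "time": time; "q": joint angles; "joint_velocities": joint speeds; "joint_torque": joint torques, N m; "position": TCP position; "tool_rot": TCP orientation; "ft_force": force on the tool from outside, world axes, zero at the start; "moment": the same for the moment, N m; "grip_width": finger opening in m.
Only numpy, scipy, OpenCV 4.12 (cv2) and the standard library are available. Lean on these libraries where they do the work, as an engineer would, in place of code of your own. Each camera call takes 0.05 s, during which the arm holds its last target. There are 200 camera calls.

### The job

Two grey toggle isolators stand on the worktop. Flip the one with the flat paddle lever, which feeds the pulse tester: swing its lever over the centre until it snaps fully to the other side and stays there. Leave the lever with the round ball knob as it is.

Things in the scene. Friction and masses are not known exactly. Their poses are not given: they have to be found in the camera images.
- paddle_isolator: Grey isolator box 110 (x) x 76 (y) mm, top at 54 mm, fixed to the worktop; origin: centre of its underside, z up. Its lever, pivoted 48 mm up on the box's centre, is 78 mm long from the pivot: a 9 mm steel stem with a black flat paddle at the end, 36 mm wide (y), 36 mm along the lever, 8 mm thick. It swings in the box's x-z plane and starts leaning to -x, towards the robot or sideways.
- paddle_lever (a joint): Paddle lever angle, rad: 0 = on its near stop, leaning 24 degrees to the box's -x side (lever end 32 mm to -x of the centre, 119 mm high); 0.42 = upright, the snap-over centre; 0.84 = far stop, leaning 24 degrees to +x. A spring drives it to the nearer stop: 0.25 N m at the stops (about 4 N pushed on the paddle), none at the centre.
- ball_isolator: The other isolator: same box, origin, axes and lever length, but its lever ends in a black ball of 24 mm diameter. It stands to the left or to the right of the paddle isolator, centres at least 0.16 m apart.
- ball_lever (a joint): Angle of the ball-knob lever, rad; same meaning and spring. Starts at 0, leaning to its box's -x side, and must stay there.

How it is judged:
At the end, for the whole second after the job is handed in: The paddle lever rests on its far stop (joint above 0.74 of 0.84 rad), still and released; the ball-knob lever is still on its starting side (below 0.1 rad) (value of joint paddle_lever above 0.74 rad and velocity of joint paddle_lever between -0.1 and 0.1 rad/s and value of joint ball_lever below 0.1 rad); the robot touches nothing.
It fails at once if the ball-knob lever is pushed over its centre (value of joint ball_lever above 0.42 rad).
It also fails if it takes over 26 s, if anything falls off the work surface, if the arm or the gripper's body presses on something with over 40 N, if the wrist force passes 120 N, or if a joint passes its speed limit or range.

## Working session

There is one attempt and no reset: what is moved stays moved. The work goes in short steps, Python scripts to look and compute and a shell command to move; the robot and the scene stay as the last step left them, time stands still between calls to the robot, and variables do not carry over. Pictures are saved under pics/ and viewed, about 8 in all and at most 12, crops included, and the job is handed in when it is done.

```bash
mkdir -p pics; python3 - <<'E'
from rig import *
import cv2
for c in("top","scene"):
    im=camera(c); cv2.imwrite(f"pics/{c}0.png",im[:,:,::-1])
    for n in("paddle_isolator","paddle_lever","ball_isolator","ball_lever"):
        print(c,n,search_frame(n,c)[:3])
o=get_obs();print(o["time"],o["position"],o["tool_rot"],o["grip_width"])
E
```

```text
top paddle_isolator [{'at': [0.5118, -0.4546, 0.052], 'p': 0.92}]
top paddle_lever []
top ball_isolator [{'at': [0.5144, -0.2301, 0.0526], 'p': 0.78}]
top ball_lever [{'at': [0.4967, -0.2334, 0.1149], 'p': 0.75}]
scene paddle_isolator [{'at': [0.4976, -0.4404, 0.0489], 'p': 0.61}]
scene paddle_lever [{'at': [0.4931, -0.4599, 0.0996], 'p': 0.62}]
scene ball_isolator [{'at': [0.4962, -0.2136, 0.0472], 'p': 0.82}]
scene ball_lever []
0.5 [0.17240099 0.60030684 0.24429323] [ 1.39393744e-01  9.90236883e-01 -5.35127726e-04 -1.18377350e-04] 0.08698787264918259
```

View pics/top0.png

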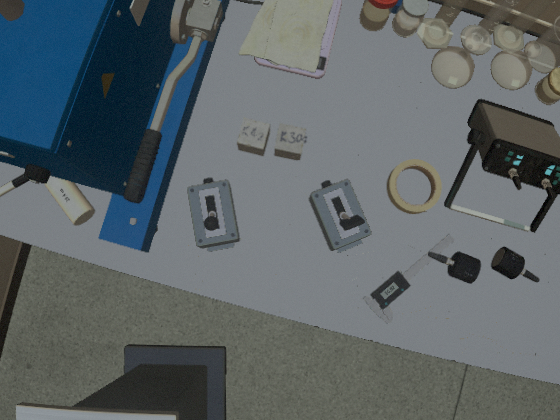

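View pics/scene0.png

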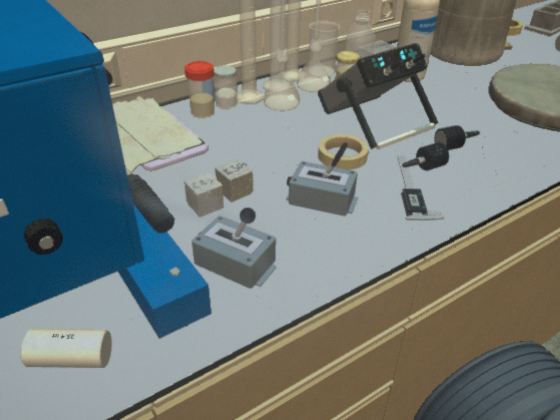

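The top view shows the ball isolator at (212,213) and the paddle isolator at (340,215), with the paddle head near (350,222). A large blue press arm is on the left, its handle over about (145,165). I'll fit the box pose next.

```bash
cat >h.py <<'E'
import numpy as np, cv2
from rig import *
def cam(n):
    c=get_calibration(n); K=np.array([[c["fx"],0,c["cx"]],[0,c["fy"],c["cy"]],[0,0,1.]])
    return K,np.array([c["k1"],0,0,0,0.]),np.array(c["R"],float),np.array(c["t"],float)
def proj(n,P):
    K,d,R,t=cam(n); return cv2.projectPoints(np.array(P,float).reshape(-1,3),cv2.Rodrigues(R)[0],t,K,d)[0][:,0]
def ray(n,uv,z):
    K,d,R,t=cam(n); p=cv2.undistortPoints(np.array(uv,float).reshape(-1,1,2),K,d)[:,0]
    D=np.c_[p,np.ones(len(p))]@R; C=-R.T@t
    return C+D*((z-C[2])/D[:,2])[:,None]
def model(o,yaw,a=-24):
    c,s=np.cos(yaw),np.sin(yaw); R=np.array([[c,-s,0],[s,c,0],[0,0,1]])
    b=np.array([[55,38,54],[-55,38,54],[-55,-38,54],[55,-38,54]])/1e3
    a=np.radians(a); u=np.array([np.sin(a),0,np.cos(a)]); p=np.array([0,0,.048]); w=np.array([0,.018,0])
    l=np.array([p+u*.042+w,p+u*.042-w,p+u*.078-w,p+u*.078+w])
    O=np.array([*o,0]); return b@R.T+O,l@R.T+O
E
python3 - <<'E'
from h import *
for nm,q in(("pad",[(310,190),(347,180),(370,236),(332,250)]),("ball",[(188,186),(226,178),(238,238),(201,248)])):
    P=ray("top",q,.054)[:,:2]; c=P.mean(0); ax=(P[0]+P[1]-P[2]-P[3])/2
    yaw=np.arctan2(ax[1],ax[0]); print(nm,P.round(3).tolist(),c.round(4),np.degrees(yaw),np.linalg.norm(ax),np.linalg.norm(P[1]-P[0]))
    for cn in("top","scene"):
        f=f"pics/{cn}1.png" if nm=="ball" else f"pics/{cn}0.png"
        im=cv2.imread(f)
        b,l=model(c,yaw)
        for g,col in((b,(0,0,255)),(l,(0,255,0))): cv2.polylines(im,[proj(cn,g).round().astype(int)],True,col,1)
        cv2.imwrite(f"pics/{cn}1.png",im)
a=cv2.imread("pics/top1.png")[150:280,160:400];b=cv2.imread("pics/scene1.png")[120:300,170:390]
cv2.imwrite("pics/c1.png",np.vstack([cv2.resize(a,(540,292)),cv2.resize(b,(375,307))[:, :375] if 0 else cv2.copyMakeBorder(cv2.resize(b,(375,307)),0,0,0,165,0)]))
E
```

```text
pad [[0.558, -0.404], [0.577, -0.471], [0.476, -0.51], [0.451, -0.442]] [ 0.5152 -0.4566] 20.376466242490586 0.11093094041037074 0.0695887324665135
ball [[0.564, -0.186], [0.579, -0.254], [0.471, -0.277], [0.454, -0.212]] [ 0.5169 -0.2323] 12.656871088044847 0.11155056689815356 0.06927046715543127
```

View pics/c1.png

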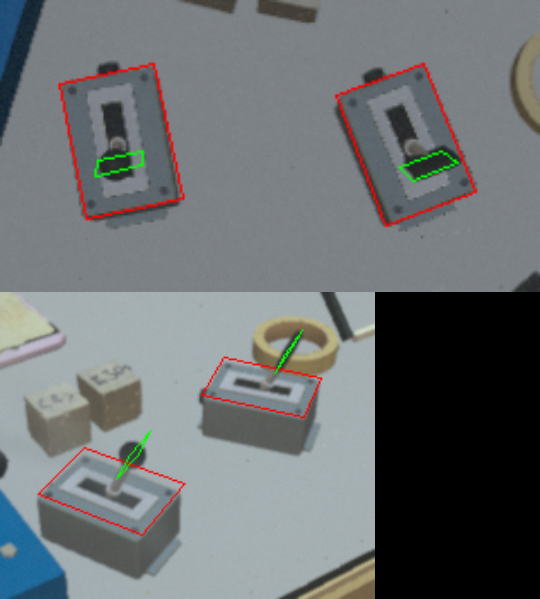

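The model overlay fits both boxes and the paddle lever. Paddle box centre is (0.515, -0.457), yaw about 20°. Before crossing from the left I need the size of the blue press, so I'll look at its corners.

```bash
python3 - <<'E'
from h import *
a=cv2.imread("pics/top0.png");b=cv2.imread("pics/scene0.png")
g=[(x,y) for x in(.2,.3,.4,.5,.6) for y in(.1,0,-.1)]
for n,im in(("top",a),("scene",b)):
  for z,col in((0,(0,255,255)),(.3,(0,0,255))):
    for (u,v),p in zip(proj(n,[(x,y,z) for x,y in g]),g):
        cv2.circle(im,(int(u),int(v)),1,col,-1)
        if 0<u<250 and 0<v<400: cv2.putText(im,f"{int(p[0]*10)},{int(p[1]*10)}",(int(u)+1,int(v)),0,.25,col)
cv2.imwrite("pics/c2.png",np.hstack([cv2.resize(i[:300,:250],(400,480),interpolation=2) for i in(a,b)]))
print(proj("top",[(0,0,0),(.17,.6,.2)]),[-cam(n)[2].T@cam(n)[3] for n in("top","scene")])
E
```

```text
[[  93.18485759  487.25475172]
 [-141.78003428  354.73236694]] [array([ 0.39283728, -0.32741562,  0.89069886]), array([0.06471315, 0.19650169, 0.58806849])]
```

View pics/c2.png

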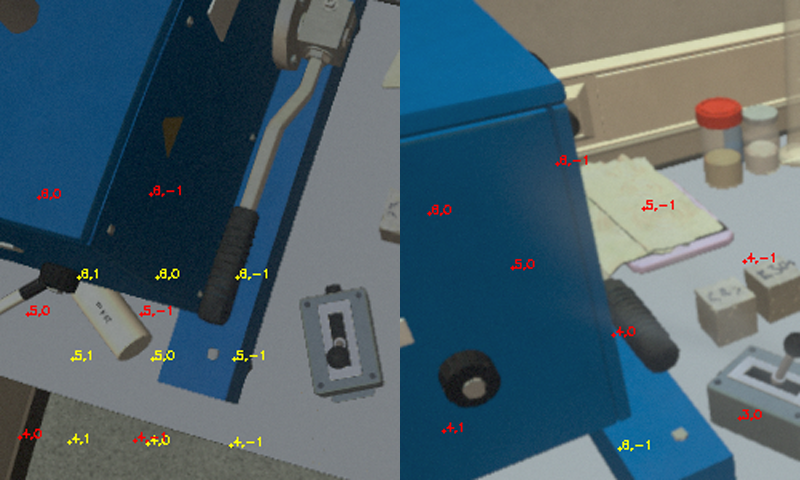

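The press front is at about x = 0.55, 0.3 m high, and its handle and base reach out to about (0.46, -0.1). I'll pass in front of it at x of about 0.40. I'm checking the start surroundings with the wrist camera first.

```bash
python3 - <<'E'
from h import *
cv2.imwrite("pics/w0.png",camera("wrist")[:,:,::-1]); print(get_calibration("wrist"))
E
```

```text
{'fx': 291.26372961994736, 'fy': 291.26372961994736, 'cx': 279.2546641184148, 'cy': 210.3942423164104, 'k1': -0.032002757965097724, 'T_tool_cam': array([[ 1.22082460e-05, -9.61098960e-01, -2.76204251e-01,
         7.56209718e-02],
       [ 9.99999956e-01,  9.34929696e-05, -2.81124386e-04,
         1.04806397e-04],
       [ 2.96011511e-04, -2.76204235e-01,  9.61098919e-01,
        -1.40711470e-01],
       [ 0.00000000e+00,  0.00000000e+00,  0.00000000e+00,
         1.00000000e+00]])}
```

View pics/w0.png

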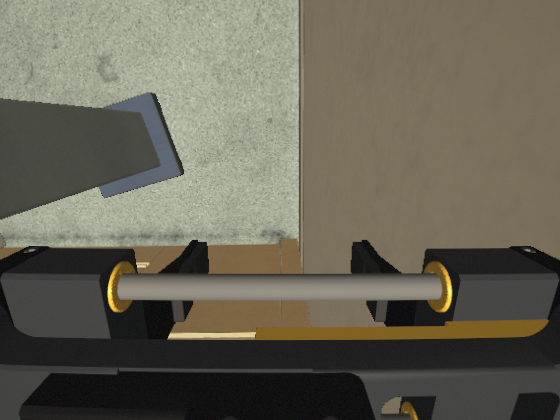

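The wrist view shows a brown cupboard to the +y side (columns above 300), floor towards the robot, and the worktop front below row 245. Moving towards -y is clear.

```bash
python3 -m jog '[{"grip":255,"travel":[1.5,-4.5,0],"twist":0},{"grip":255,"travel":[2.5,-4.2,0],"twist":0},{"grip":255,"travel":[2.5,-4.2,0],"twist":0},{"grip":255,"travel":[2.5,-4.2,0],"twist":0},{"grip":255,"travel":[2.5,-4.2,0],"twist":0},{"grip":255,"travel":[2.5,-4.2,0],"twist":0},{"grip":255,"travel":[2.5,-4.2,0],"twist":0},{"grip":255,"travel":[2.5,-4.2,0],"twist":0}]' 20
```

```text
time: 1.35
position: [0.3638, 0.2602, 0.2451]
tool_rot: [0.139, 0.99, 0.001, 0.001]
ft_force: [0.5, 0.7, 0.3]
grip_width: 0.0309
```

```bash
python3 -m jog '[{"grip":255,"travel":[2,-4.2,0],"twist":0},{"grip":255,"travel":[1,-4.5,0],"twist":0},{"grip":255,"travel":[0,-4.8,0],"twist":0},{"grip":255,"travel":[0,-4.8,0],"twist":0},{"grip":255,"travel":[0,-4.8,0],"twist":0},{"grip":255,"travel":[0,-4.8,0],"twist":0},{"grip":255,"travel":[0,-4.8,0],"twist":0},{"grip":255,"travel":[0,-4.8,0],"twist":0}]'
```

```text
time: 2.15
position: [0.3928, -0.1156, 0.2451]
tool_rot: [0.14, 0.99, -0.0, 0.001]
ft_force: [0.7, -1.1, 0.6]
grip_width: 0.0002
```

```bash
python3 -m jog '[{"grip":255,"travel":[0,-4.6,0],"twist":-7},{"grip":255,"travel":[0,-4.6,0],"twist":-7},{"grip":255,"travel":[0.5,-4.6,0],"twist":-7},{"grip":255,"travel":[0.5,-4.6,0],"twist":-7},{"grip":255,"travel":[1,-4.6,0],"twist":-7},{"grip":255,"travel":[1,-4.6,0],"twist":-7},{"grip":255,"travel":[1,-4.6,0],"twist":-7},{"grip":255,"travel":[0.5,-4,0],"twist":-5}]'
python3 -m jog '[{"grip":255,"travel":[0,0,0],"twist":0},{"grip":255,"travel":[0,0,0],"twist":0}]'
python3 - <<'E'
from h import *
for c in("top","wrist"):
  cv2.imwrite(f"pics/{c}3.png",camera(c)[:,:,::-1])
a=cv2.imread("pics/top3.png")[150:330,240:440];b=cv2.imread("pics/wrist3.png")
cv2.imwrite("pics/c3.png",np.hstack([cv2.resize(a,(400,360)),cv2.resize(b,(400,300))[:, :] if 0 else cv2.copyMakeBorder(cv2.resize(b,(400,300)),0,60,0,0,0)]))
o=get_obs();print(o["time"],o["position"],o["q"])
E
```

```text
time: 2.95
position: [0.4383, -0.4783, 0.2448]
tool_rot: [0.576, 0.818, -0.0, 0.001]
ft_force: [0.4, 0.2, 0.3]
grip_width: 0.0007
time: 3.15
position: [0.4373, -0.4759, 0.244]
tool_rot: [0.574, 0.819, 0.0, -0.0]
ft_force: [0.3, 0.9, -0.7]
grip_width: 0.0007
3.25 [ 0.43734378 -0.47398817  0.24433803] [-9.98707605e-01  5.55725135e-01  1.37858490e+00  3.55523051e-04
  1.20886993e+00 -1.34818764e+00]
```

View pics/c3.png

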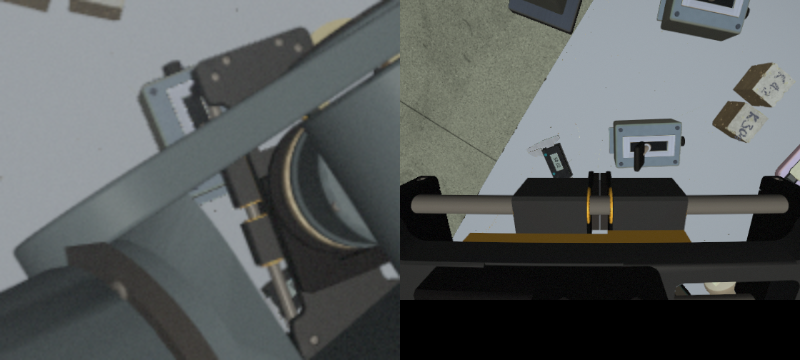

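```bash
python3 - <<'E'
from h import *
from scipy.spatial.transform import Rotation as Ro
o=get_obs();c=get_calibration("wrist");T=np.eye(4);T[:3,:3]=Ro.from_quat(o["tool_rot"]).as_matrix();T[:3,3]=o["position"]
M=np.linalg.inv(T@c["T_tool_cam"]);K=np.array([[c["fx"],0,c["cx"]],[0,c["fy"],c["cy"]],[0,0,1]])
im=cv2.imread("pics/wrist3.png")
f=lambda P:cv2.projectPoints(np.array(P,float),cv2.Rodrigues(M[:3,:3])[0],M[:3,3],K,np.array([c["k1"],0,0,0,0]))[0][:,0]
b,l=model((.5152,-.4566),np.radians(20.4))
for g,col in((b,(0,0,255)),(l,(0,255,0))): cv2.polylines(im,[f(g).round().astype(int)],True,col,1)
tip=T@[0,0,.022,1];print(tip,f([tip[:3]]))
cv2.imwrite("pics/c4.png",im)
E
```

```text
[ 0.43733102 -0.47395485  0.22233806  1.        ] [[279.13683105 256.02859959]]
```

View pics/c4.png

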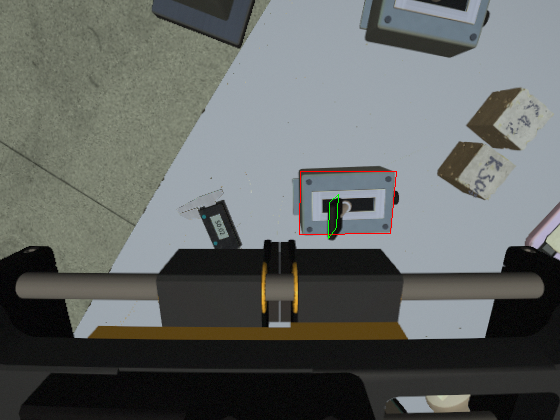

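Projection and picture agree: the box lies on the model, and the paddle is within about 3 mm. The fingertips sit behind the paddle, 11 mm to its +y side. I'll shift across and descend to tip height of about 85 mm.

```bash
python3 -m jog '[{"grip":255,"travel":[0.2,-0.6,-4],"twist":0},{"grip":255,"travel":[0.2,-0.6,-4],"twist":0},{"grip":255,"travel":[0,0,-3.5],"twist":0},{"grip":255,"travel":[0,0,-2.2],"twist":0},{"grip":255,"travel":[0,0,0],"twist":0},{"grip":255,"travel":[0,0,0],"twist":0}]'
```

```text
time: 3.85
position: [0.4419, -0.4864, 0.1082]
tool_rot: [0.573, 0.819, 0.0, -0.0]
ft_force: [0.4, 0.0, 1.0]
grip_width: 0.0003
```

```bash
python3 -m jog '[{"grip":255,"travel":[1.4,0.5,0],"twist":0},{"grip":255,"travel":[1.4,0.5,0],"twist":0},{"grip":255,"travel":[0.9,0.35,0],"twist":0},{"grip":255,"travel":[0.7,0.25,0],"twist":0},{"grip":255,"travel":[0.7,0.25,0],"twist":0},{"grip":255,"travel":[0.5,0.2,0],"twist":0}]'; python3 -m jog '[{"grip":255,"travel":[0.5,0.2,0],"twist":0},{"grip":255,"travel":[0.5,0.2,0],"twist":0},{"grip":255,"travel":[0.5,0.2,0],"twist":0}]';python3 -m jog '[{"grip":255,"travel":[0,0,0],"twist":0},{"grip":255,"travel":[0,0,0],"twist":0}]'
python3 - <<'E'
from h import *
cv2.imwrite("pics/s5.png",camera("scene")[:,:,::-1]);cv2.imwrite("pics/s5c.png",cv2.resize(cv2.imread("pics/s5.png")[80:260,200:440],None,fx=3,fy=3))
E
```

```text
time: 4.45
position: [0.4989, -0.4664, 0.1079]
tool_rot: [0.574, 0.819, 0.0, 0.001]
ft_force: [-0.3, -0.6, -0.1]
grip_width: 0.0004
time: 4.75
position: [0.513, -0.4603, 0.107]
tool_rot: [0.574, 0.819, 0.0, -0.0]
ft_force: [0.1, 0.6, -0.2]
grip_width: 0.0006
time: 4.95
position: [0.5126, -0.4606, 0.1073]
tool_rot: [0.574, 0.819, 0.0, -0.0]
ft_force: [0.3, -0.7, -1.5]
grip_width: 0.0002
```

View pics/s5c.png

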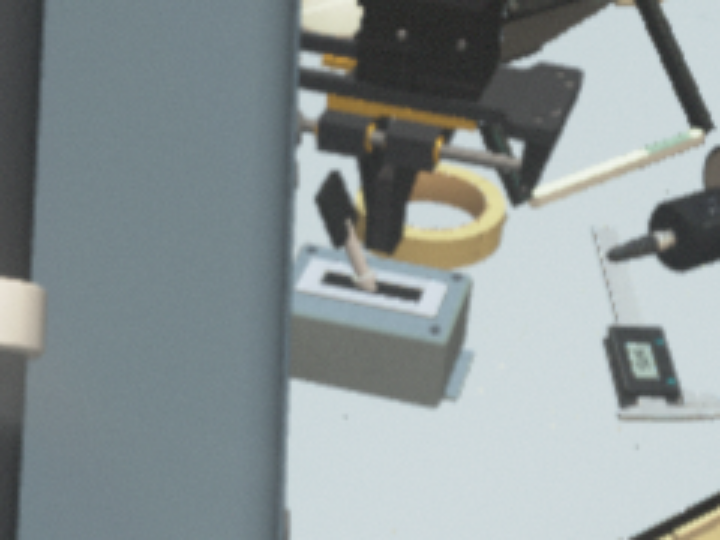

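The lever now leans to the far (+x) side, paddle at about (335,205) in the crop, with no contact force. I'll back off the way I came and then go up.

```bash
python3 -m jog '[{"grip":255,"travel":[-1.9,-0.7,0],"twist":0},{"grip":255,"travel":[-2.4,-0.9,0],"twist":0},{"grip":255,"travel":[-2.4,-0.9,0],"twist":0},{"grip":255,"travel":[-1.9,-0.7,2],"twist":0},{"grip":255,"travel":[0,0,5],"twist":0},{"grip":255,"travel":[0,0,5],"twist":0},{"grip":255,"travel":[0,0,0],"twist":0},{"grip":255,"travel":[0,0,0],"twist":0}]'
python3 - <<'E'
from h import *
from scipy.spatial.transform import Rotation as Ro
im=camera("scene")[:,:,::-1].copy(); cv2.imwrite("pics/s6.png",im)
o=get_obs();w=camera("wrist")[:,:,::-1].copy();print(o["time"],o["ft_force"])
b,l=model((.5152,-.4566),np.radians(20.4),24)
cv2.polylines(im,[proj("scene",l).round().astype(int)],True,(0,255,0),1)
cv2.imwrite("pics/c6.png",np.hstack([cv2.resize(im[60:320,180:420],(370,400)),cv2.resize(w,(430,322))[:, :] if 0 else cv2.copyMakeBorder(cv2.resize(w,(430,322)),0,78,0,0,0)]))
E
```

```text
time: 5.8
position: [0.4255, -0.494, 0.2296]
tool_rot: [0.574, 0.819, -0.001, 0.002]
ft_force: [-0.1, 0.2, -0.5]
grip_width: 0.0006
5.85 [ 0.19444433 -0.30007458 -0.17432198]
```

View pics/c6.png

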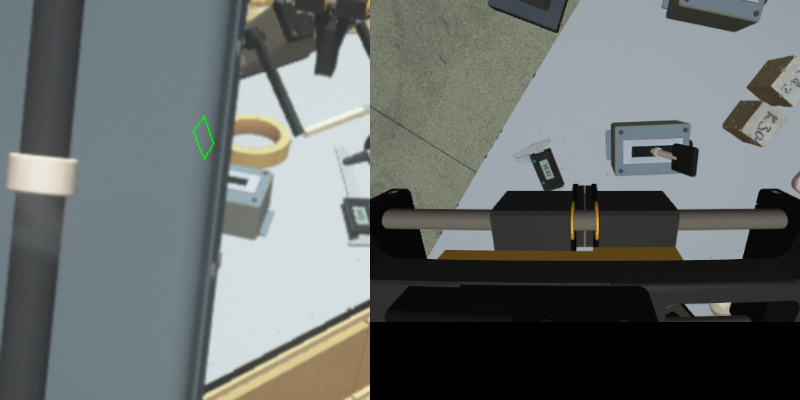

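```bash
python3 - <<'E'
from h import *
im=camera("top")[:,:,::-1];print(search_frame("ball_lever","top"));cv2.imwrite("pics/t7.png",cv2.resize(im[150:280,160:400],None,fx=2.5,fy=2.5))
E
```

```text
[{'at': [0.4965, -0.2317, 0.1177], 'p': 0.45}]
```

View pics/t7.png

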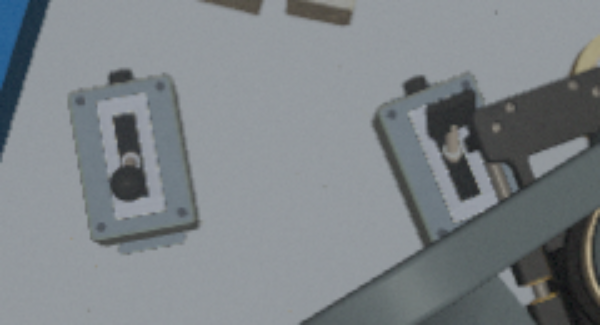

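The ball lever, at (127,182), is unchanged. The paddle, at (452,115), is on the far side. The gripper is clear.

```bash
python3 -c "from rig import *; print(hand_in())"
```

```text
the job is handed in; nothing more can be done
None
```

The paddle isolator is flipped and the job is handed in, at about 6 s of the 26 s allowed. I closed the gripper and pushed the paddle over its centre with the fingertips, then backed off and raised the arm clear.

- **Paddle lever:** the last wrist and top pictures show it leaning to the far (+x) side. I judged this by eye: the scene-camera overlay of the expected far-stop position was hidden behind the arm.
- **Ball-knob lever:** it is where it started. The network put it at (0.497, -0.232, 0.118), within 3 mm of the first reading, though with a confidence of only 0.45. The top picture agrees.
- **Contact:** the measured force after backing off was under 1 N, and the pictures show the gripper clear of everything.

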